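Shut the plant case's vent with the hook pole

ROBOT

A 7-joint arm with a two-finger parallel gripper is mounted at the origin on the work surface. World frame = base frame: x ahead of the robot, y to its left, z up, the work surface at z = 0. Lengths are in mm, angles in degrees, forces in N, time in s.
With the tool pointing down it reaches from about 400 to 875 mm from the base axis. Payload 6.5 kg.
Tool frame: the origin (TCP) lies midway between the tips of the shut fingers; the grasp point (between the pads) lies 19 mm behind it (env.grip_point_offset is the distance from the TCP to the grasp point, in mm); z points along the fingers, y is the direction in which the jaws open and shut (so a half turn about z gives the same grasp; the last joint's range is limited). The gripper opens to 88 mm and grips with 3 to 60 N. Pads are 18 mm wide; open, the fingers measure 123 mm over their backs; the gripper's body (75 mm by 187 mm) begins 45 mm behind the grasp point.
Start: joints at [64.332, 30.733, -0.252, 88.115, 0.149, 61.152, -4.079], TCP at [242.18, -603.191, 238.716] pointing down, gripper open.
Joint ranges: [-154.64, 154.64], [-21.42, 123.67], [-72.66, 72.17], [13.99, 137.28], [-74.86, 254.86], [10.95, 109.41], [-158.01, 158.01]. Speed limits (degrees/s): [136.94, 136.94, 180, 180, 180, 180, 180].

INTERFACE

Orientations are given as [roll, pitch, yaw] about the fixed x, y, z axes, in that order (R = Rz(yaw) Ry(pitch) Rx(roll)).
In Python, from workcell import env, viewer gives the robot as it stands.
- The arm moves only by the tool apply_moves, never from a script. Its argument "targets" is a list of rows, each a list of 2 entries, a list of its own where there are three numbers: the shift along the tool's x, y, z in cm, then the turn, a rotation vector about the tool's x, y, z in rad. In form: [[[dx, dy, dz], [wx, wy, wz]], ...]. A call has 1 to 12 rows; each row shifts and turns the commanded pose from where the row before left it, along the tool's axes as they then stand; what a row does not reach is not made up. A row lasts 1/10 s, in which the tool goes at most 50 mm and 8.59 degrees, less where a joint would pass 70% of its speed; a pose out of reach is approached as far as the arm can. A call is refused whole if a number of a shift passes 5 or a number of a turn 0.15, either way. A call with a gripper value outside its range is refused whole. "jaw" is the closure in counts, from 0 (fully open) to 255 (shut), set as the call begins (left out, the last holds). The fingers move at their own pace and stop on an object; the grip force is fixed at half the most. Time passes only in rows, so rows that do not move let the fingers close. It gives the time, the measured TCP pose, the force and the opening at its end, in the units of the state.
- env.sense(): the state, without advancing time (a new reading comes with each control period).
- viewer.grab_frame(name): name is "scene" or "top" or "wrist"; returns a dict with "color" (480x640x3 uint8, red, green, blue), "depth" (480x640 float32, mm along the optical axis (not along the pixel's ray), 0 where there is no reading), "mtx" (3x3 intrinsics, pixels), "dist_coeffs" ([k1, k2, p1, p2, k3] as OpenCV has them; the pictures are not rectified), "rvec" (rotation vector, rad) and "tvec" (3), from world to camera coordinates, as OpenCV has them. Camera axes: x right, y down, z forward; pixel columns grow to the right and rows downward; lengths in mm; the calibration is good to about 2 mm. A picture is of the moment at which its call begins.
- env.finish_job(): hands the job in, once; it reports no verdict.
The state is a dict: "t": time; "qpos": joint angles; "joint_vel": joint speeds; "joint_torque": joint torques, N m; "tool_pos": TCP position; "tcp_rot": TCP orientation; "contact_force": force on the tool from outside, world axes, zero at the start; "torque": the same for the moment, N m; "width": opening from 0.0 (shut) to 1.0 (fully open).
Only numpy, scipy, OpenCV 4.12 (cv2) and the standard library are available. Lean on these libraries where they do the work, as an engineer would, in place of code of your own. Each camera call takes 0.05 s, during which the arm holds its last target. There are 200 camera calls.

TASK

Take the orange-handled pole by its handle, put its hook down into the brass ring eye on the blue vent panel of the glass plant case and swing the panel shut with it. Then unhook the pole and lay it back on its two-fork rest the way it lay before.

Things in the scene. Friction and masses are not known exactly. Their poses are not given: they have to be found in the camera images.
- pole_grip (a point): Centre of the orange handle (100 long, 24 wide, 28 high, mm) of the loose hook pole, on the axis of its 12 mm bar, level, 110 above the desk. +x: to the hook end (200 ahead; black rubber end 165 behind); z up. It lies in the self-centring V forks of a fixed wooden rest: forks 12 thick, 75 to 95 ahead and behind, reaching 22 above the axis, 33 to each side. The plain stake on the desk is not it.
- hook_tip (a point): Lower end of the pole's hook: a dark steel pin 10 mm thick that hangs straight down at the pole's front end. This tip is 200 mm ahead of and 70 mm below pole_grip; axes as the pole's.
- ring_eye (a point): Centre of the level brass ring eye on top of the vent panel's free edge: inner diameter 36 mm, bar 6 mm, 228 above the desk, open above and below; the hook enters from above with 13 mm of play all round. Case and panel rise at most 5 mm above it. Axes turn with the panel: z up, +x towards the hinge; the upright hinge axis lies 200 mm along +x and 32 mm along -y from here.
- vent (a joint): Angle (rad) of the blue-framed glass vent panel (225 mm wide, 180 high) on the left side of the white plant case (240 x 200 x 225), hinged upright at the case's far left corner: 0 shut (at its stop), 1.6 wide open; open at the start. Seen from above it turns counter-clockwise to shut. Friction holds it where it is left; 1 to 2 N at the ring moves it.

How it is judged (in metres and radians):
On the way, in this order (a step that is already met when the one before it is completed fails the run):
1. the hook is down in the ring eye (z of hook_tip in the frame of ring_eye below -0.006 m and horizontal distance between hook_tip and ring_eye below 0.02 m), for 0.1 s.
2. the panel is swung shut with the hook still in the ring (value of joint vent below 0.1 rad and z of hook_tip in the frame of ring_eye below -0.004 m and horizontal distance between hook_tip and ring_eye below 0.022 m), for 0.1 s.
At the end, for the whole second after the job is handed in: The vent panel is shut (within 0.1 rad) and the pole lies at rest in both forks of its rest, hook down, as at the start (handle within 25 mm and hook tip within 35 mm of where they were) (value of joint vent below 0.1 rad and distance of pole_grip from where it was at the start of the episode below 0.025 m and distance of hook_tip from where it was at the start of the episode below 0.035 m and height (world z) of pole_grip above 0.1 m and linear speed of pole below 0.02 m/s); the robot touches nothing.
It also fails if it takes over 61 s, if anything falls off the work surface, if the arm or the gripper's body presses on something with over 40 N, if the wrist force passes 120 N, or if a joint passes its speed limit or range.

## Working session

There is one attempt and no reset: what is moved stays moved. The work goes in short steps, Python scripts to look and compute and a tool call to move; the robot and the scene stay as the last step left them, time stands still between calls to the robot, and variables do not carry over. Pictures are saved under pics/ and viewed, about 8 in all and at most 12, crops included, and the job is handed in when it is done.

Besides the shell and the picture viewer there is one more tool, called after "Emit:" by a JSON object that holds its "name" and its "arguments", one argument or row to a line. apply_moves: Moves the arm, as the interface text tells. Its arguments: {"type":"object","properties":{"targets":{"type":"array"},"jaw":{"type":"number"}},"required":["targets"]}

```bash
ls; mkdir -p pics; cat > h.py <<'E'
import numpy as np, cv2
from workcell import env, viewer
from scipy.spatial.transform import Rotation as R
def grab(n):
    f=viewer.grab_frame(n); np.savez(f'{n}.npz',**f); return f
def save(f,name): cv2.imwrite(f'pics/{name}.png',cv2.cvtColor(f['color'],cv2.COLOR_RGB2BGR))
def cloud(f):
    h,w=f['depth'].shape
    u,v=np.meshgrid(np.arange(w),np.arange(h))
    p=cv2.undistortPoints(np.stack([u,v],-1).reshape(-1,1,2).astype(float),np.array(f['mtx']),np.array(f['dist_coeffs'])).reshape(h,w,2)
    d=f['depth'][...,None]
    c=np.concatenate([p*d,d],-1)
    Rm=cv2.Rodrigues(np.array(f['rvec'],float))[0]
    P=(c-np.array(f['tvec']).reshape(3))@Rm
    P[f['depth']==0]=np.nan
    return P
E
python3 - <<'E'
from h import *
s=env.sense(); print(s, env.grip_point_offset)
for n in('scene','top'):
    f=grab(n); save(f,n+'0')
E
```

```text
pics
{'t': 0.0, 'qpos': array([64.33205016, 30.7781237 , -0.25461794, 88.16974832,  0.15117673,
       61.1516607 , -4.08166966]), 'joint_vel': array([ 0.03803272, -0.05760586, -0.01739985, -0.10685374,  0.05090116,
        0.05339956, -0.02835807]), 'joint_torque': array([ 5.60578246e-04, -5.70989263e+01,  9.91100818e-01, -2.51604044e+01,
       -5.62080927e-02,  1.78664544e-02,  1.58547518e-04]), 'tool_pos': array([ 241.92859572, -602.64304995,  237.83841421]), 'tcp_rot': array([-1.79901192e+02,  9.05366491e-03,  2.18782140e+01]), 'contact_force': array([-0.02061014,  0.05559747, -0.19649781]), 'torque': array([-0.01297694,  0.04034745, -0.04797037]), 'width': 1.0025798988391557} 18.700000000000003
```

View pics/scene0.png

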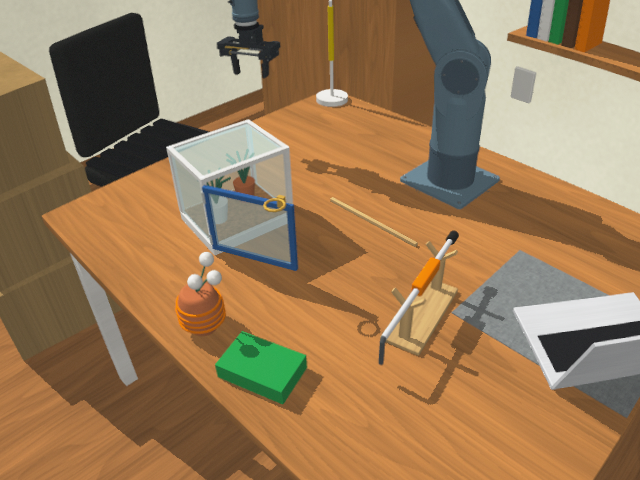

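View pics/top0.png

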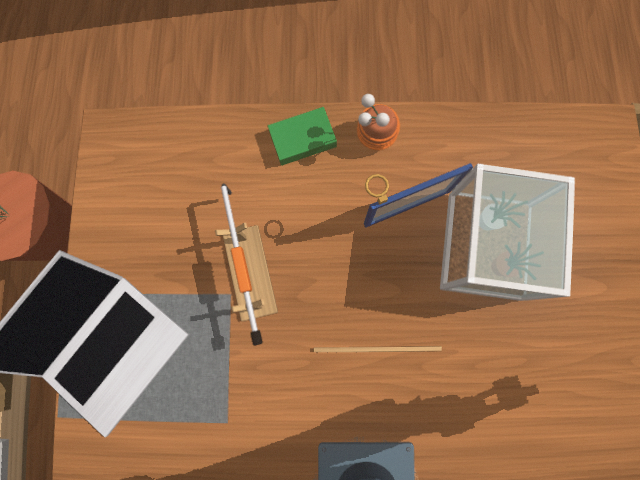

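The scene view shows the pole in its rest (handle ~(427,273)) and the open panel with its ring at (275,204). The top view shows the handle at ~(241,269), the hook end at (226,189), the black end at (256,338), the ring at (377,186), and the hinge near (472,166).

```bash
cat >> h.py <<'E'
def ray(f,uv,z):
    p=cv2.undistortPoints(np.array(uv,float).reshape(-1,1,2),np.array(f['mtx']),np.array(f['dist_coeffs'])).reshape(-1,2)
    Rm=cv2.Rodrigues(np.array(f['rvec'],float))[0]
    d=np.c_[p,np.ones(len(p))]@Rm; c=-Rm.T@np.array(f['tvec']).reshape(3)
    return c+d*((z-c[2])/d[:,2])[:,None]
def hsv(f): return cv2.cvtColor(f['color'],cv2.COLOR_RGB2HSV).astype(int)
E
python3 - <<'E'
from h import *
np.set_printoptions(precision=1,suppress=True)
for n in('top','scene'):
    f=dict(np.load(n+'.npz')); P=cloud(f); H=hsv(f)
    print(n,'desk z',np.nanmedian(P[...,2]))
    o=(H[...,0]<18)&(H[...,1]>180)&(H[...,2]>120)&(P[...,2]>95)&(P[...,2]<145)&(P[...,1]>50)
    q=P[o]; print('handle',o.sum(),np.nanmin(q,0),np.nanmax(q,0),q.mean(0))
    m=q.mean(0)
    # bar: pts at z 85..130 near the line
    b=(P[...,2]>108)&(P[...,2]<130)&(np.linalg.norm(P[...,:2]-m[:2],axis=-1)<215)&(H[...,1]<60)
    q=P[b]; v=np.linalg.svd(q[:,:2]-q[:,:2].mean(0))[2][0]; v*=np.sign(v[0])
    t=(q[:,:2]-m[:2])@v; l=(q[:,:2]-m[:2])@np.array([-v[1],v[0]])
    print('bar',b.sum(),q.mean(0),'yaw',np.degrees(np.arctan2(v[1],v[0])),t.min(),t.max(),l.std())
    y=(H[...,0]>17)&(H[...,0]<32)&(H[...,1]>140)&(P[...,2]>215)&(P[...,2]<240)&(P[...,1]<150)
    q=P[y]
    if len(q):print('ring',y.sum(),q.min(0),q.max(0),q.mean(0), (q.min(0)+q.max(0))/2)
    bl=(H[...,0]>100)&(H[...,0]<125)&(H[...,1]>130)&(P[...,2]>205)&(P[...,2]<240)&(P[...,1]<50)
    q=P[bl]
    if len(q):
        v=np.linalg.svd(q[:,:2]-q[:,:2].mean(0))[2][0]; t=(q[:,:2]-q[:,:2].mean(0))@v
        print('panel',bl.sum(),q.mean(0),v,q[:,:2].mean(0)+v*t.min(),q[:,:2].mean(0)+v*t.max(),np.nanmedian(q[:,2]))
f=dict(np.load('top.npz'))
print('ring ray',ray(f,[[377,186]],228), 'tail,hook ray',ray(f,[[256,338],[226,189],[241,269]],116))
P=cloud(f)
w=(P[...,2]>200)&(P[...,2]<240)&(P[...,1]<-150)&(hsv(f)[...,1]<40); q=P[w]; print('case',q.min(0),q.max(0))
for uv in [(481,168),(572,180),(569,293),(445,287),(474,167)]: print(uv,P[uv[1],uv[0]],ray(f,[uv],225)[0])
E
```

```text
top desk z -0.09089116753756687
handle 467 [448.9 250.7 102.1] [544.5 291.5 130.6] [496.7 270.8 122.7]
bar 536 [527.7 280.1 115. ] yaw 13.924619767996134 -157.3618118972411 200.42514608058792 3.0971924816219083
ring 177 [615.6 -37.2 221.1] [671.5   8.3 234.6] [641.5 -16.4 230.9] [643.5 -14.4 227.9]
panel 17 [617.2 -27.4 212.3] [-0.4  0.9] [638.1 -78.1] [608.7  -6.6] 212.0939119775694
scene desk z 0.0455762201326276
handle 481 [450.4 252.3  99.2] [549.5 297.2 128.2] [504.5 277.8 120.3]
bar 569 [543.  285.3 114.7] yaw 13.863548848739123 -168.6714793209389 197.68186980706696 3.61803760308533
ring 202 [ -533.1 -1043.1   215.1] [674.3   8.6 238.5] [ 448.2 -173.2  229. ] [  70.6 -517.3  226.8]
panel 402 [ 661.3 -114.5  210.7] [-0.4  0.9] [ 701.2 -210.8] [614.4  -1.3] 211.15515027039442
ring ray [[647.3 -15.4 228. ]] tail,hook ray [[350.  236.  116. ]
 [677.9 311.7 116. ]
 [496.9 271.9 116. ]]
case [ 429.1 -415.   200.3] [ 699.6 -151.2  230.2]
(481, 168) [ 684.3 -225.1  226.2] [ 684.8 -225.5  225. ]
(572, 180) [ 659.5 -410.4  226.1] [ 659.9 -411.   225. ]
(569, 293) [ 434.2 -381.7  223.1] [ 434.1 -380.6  225. ]
(445, 287) [ 459.3 -183.5   56.7] [ 448.6 -139.8  225. ]
(474, 167) [ 692.5 -217.   208.9] [ 686.9 -211.4  225. ]
```

Emit:
{"name": "apply_moves", "arguments": {
  "targets": [
    [[0,0,-3],[0,0,0.07]],
    [[0,0,-3],[0,0,0.07]],
    [[0,0,-3],[0,0,0]]
  ],
  "jaw": 0
}}

```text
t: 0.4
tool_pos: [242.0, -602.8, 329.2]
tcp_rot: [-179.9, 0.0, 13.7]
contact_force: [0.7, -0.5, -0.6]
width: 1.003
```

Emit:
{"name": "apply_moves", "arguments": {
  "targets": [
    [[2.6,-3.25,0],[0,0,0]],
    [[2.6,-3.25,0],[0,0,0]],
    [[2.6,-3.25,0],[0,0,0]],
    [[2.6,-3.25,0],[0,0,0]],
    [[2.6,-3.25,0],[0,0,0]],
    [[2.6,-3.25,0],[0,0,0]],
    [[2.6,-3.25,0],[0,0,0]],
    [[2.6,-3.25,0],[0,0,0]],
    [[2.6,-3.25,0],[0,0,0]],
    [[2.6,-3.25,0],[0,0,0]],
    [[2.6,-3.25,0],[0,0,0]],
    [[2.6,-3.25,0],[0,0,0]]
  ]
}}

```text
t: 1.6
tool_pos: [451.9, -148.2, 328.6]
tcp_rot: [180.0, 0.0, 13.8]
contact_force: [0.9, -0.7, -0.3]
width: 1.001
```

Emit:
{"name": "apply_moves", "arguments": {
  "targets": [
    [[1.45,-3.96,0],[0,0,0]],
    [[1.45,-3.96,0],[0,0,0]],
    [[1.45,-3.96,0],[0,0,0]],
    [[1.45,-3.96,0],[0,0,0]],
    [[1.45,-3.96,0],[0,0,0]],
    [[1.45,-3.96,0],[0,0,0]],
    [[1.45,-3.96,0],[0,0,0]],
    [[1.45,-3.96,0],[0,0,0]],
    [[1.45,-3.96,0],[0,0,0]],
    [[1.45,-3.96,0],[0,0,0]]
  ]
}}

```text
t: 2.6
tool_pos: [497.5, 270.8, 328.4]
tcp_rot: [180.0, 0.0, 13.8]
contact_force: [0.6, 1.3, 0.6]
width: 1.001
```

Emit:
{"name": "apply_moves", "arguments": {
  "targets": [
    [[0,0,3],[0,0,0]],
    [[0,0,3],[0,0,0]],
    [[0,0,3],[0,0,0]],
    [[0,0,0],[0,0,0]],
    [[0,0,0],[0,0,0]]
  ]
}}

```text
t: 3.1
tool_pos: [497.6, 269.4, 239.0]
tcp_rot: [180.0, 0.0, 13.9]
contact_force: [-0.5, 0.4, 0.1]
width: 1.001
```

```bash
python3 - <<'E'
from h import *
np.set_printoptions(precision=1,suppress=True)
f=grab('wrist'); save(f,'wrist1'); s=env.sense(); print(s['tool_pos'],s['tcp_rot'],s['qpos'])
P=cloud(f);H=hsv(f)
o=(H[...,0]<18)&(H[...,1]>180)&(H[...,2]>120)&(P[...,2]>118)&(P[...,2]<140)
q=P[o]; print(o.sum(),q.min(0),q.max(0),q.mean(0))
v=np.linalg.svd(q[:,:2]-q[:,:2].mean(0))[2][0]; v*=np.sign(v[0]); m=q[:,:2].mean(0)
t=(q[:,:2]-m)@v; l=(q[:,:2]-m)@np.array([-v[1],v[0]])
print(np.degrees(np.arctan2(v[1],v[0])),np.percentile(t,[0,1,99,100]),np.percentile(l,[0,1,99,100]), np.median(q[:,2]), m+v*(t.min()+t.max())/2)
E
```

```text
[498.2 269.8 240. ] [-180.    -0.1   13.9] [ -10.3   25.4  -29.8   99.7   14.4   58.6 -121.4]
4008 [447.7 251.8 118.2] [546.8 295.2 127.5] [500.2 274.2 125. ]
13.900657382018144 [-52.4 -50.5  45.3  46.3] [-11.5 -11.3  11.3  11.7] 125.1149926277779 [497.2 273.5]
```

View pics/wrist1.png

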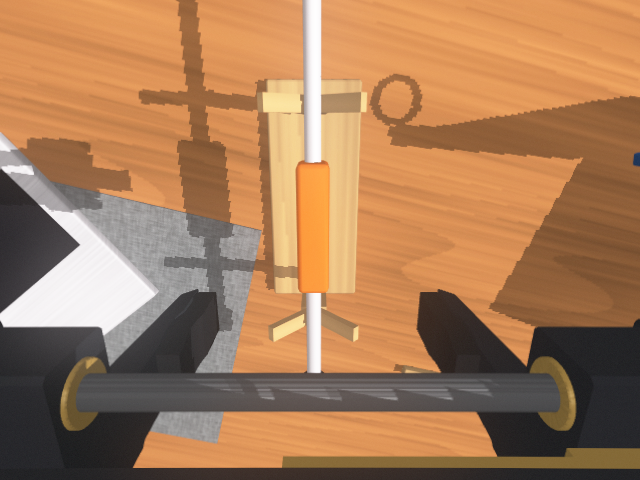

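Wrist view: handle at about (312,228), lined up with the tool and midway between the open fingers; forks at (312,102) and (313,330). It measures (497,273.5), top z 125, yaw 13.9°, consistent with the given sizes. Descending.

Emit:
{"name": "apply_moves", "arguments": {
  "targets": [
    [[0,-0.38,2],[0,0,0]],
    [[0,0,3],[0,0,0]],
    [[0,0,3],[0,0,0]],
    [[0,0,3],[0,0,0]],
    [[0,0,2],[0,0,0]],
    [[0,0,1.9],[0,0,0]],
    [[0,0,0],[0,0,0]],
    [[0,0,0],[0,0,0]]
  ]
}}

```text
t: 3.95
tool_pos: [497.8, 273.7, 91.3]
tcp_rot: [-180.0, -0.1, 13.8]
contact_force: [0.4, 0.9, -0.3]
width: 1.004
```

Emit:
{"name": "apply_moves", "arguments": {
  "targets": [
    [[0,0,0],[0,0,0]],
    [[0,0,0],[0,0,0]],
    [[0,0,0],[0,0,0]],
    [[0,0,0],[0,0,0]],
    [[0,0,0],[0,0,0]],
    [[0,0,0],[0,0,0]],
    [[0,0,0],[0,0,0]],
    [[0,0,0],[0,0,0]],
    [[0,0,0],[0,0,0]],
    [[0,0,0],[0,0,0]]
  ],
  "jaw": 255
}}

```text
t: 4.95
tool_pos: [496.7, 273.0, 89.7]
tcp_rot: [180.0, 0.0, 13.9]
contact_force: [-0.4, -0.1, -0.8]
width: 0.267
```

Emit:
{"name": "apply_moves", "arguments": {
  "targets": [
    [[0,0,-1],[0,0,0]],
    [[0,0,-1.5],[0,0,0]],
    [[0,0,-2],[0,0,0]],
    [[0,0,-2],[0,0,0]],
    [[0,0,-2],[0,0,0]],
    [[0,0,-2],[0,0,0]],
    [[0,0,-2],[0,0,0]],
    [[0,0,-2],[0,0,0]],
    [[0,0,-2],[0,0,0]],
    [[0,0,-2],[0,0,0]],
    [[0,0,-2],[0,0,0]],
    [[0,0,-1.5],[0,0,0]]
  ]
}}

```text
t: 6.15
tool_pos: [496.6, 273.4, 312.4]
tcp_rot: [-180.0, -0.1, 13.9]
contact_force: [-0.1, 0.2, -1.2]
width: 0.269
```

```bash
python3 - <<'E'
from h import *
np.set_printoptions(precision=1,suppress=True)
s=env.sense(); print(s['tool_pos'],s['tcp_rot'],s['contact_force'],s['torque'])
for n in('top','scene'):
    f=grab(n); save(f,n+'2'); P=cloud(f);H=hsv(f); m=s['tool_pos'][:2]
    d=P[...,:2]-m; v=np.array([.9707,.2402]); t=d@v; l=d@np.array([-v[1],v[0]])
    b=(abs(l)<15)&(abs(t)<215)&(H[...,1]<60)&(P[...,2]>200)&(P[...,2]<380)&((t>60)|(t<-60))
    # keep upper bar only
    b&=P[...,2]>290
    A=np.c_[t[b],np.ones(b.sum())]
    print(n,b.sum(),t[b].min(),t[b].max(),'z fit',np.linalg.lstsq(A,P[b][:,2],rcond=None)[0],'lat',np.linalg.lstsq(A,l[b],rcond=None)[0])
    k=(abs(l)<20)&(t>170)&(t<230)&(P[...,2]>200)&(P[...,2]<295)
    if k.sum(): print('pin',k.sum(),P[k].min(0),P[k].max(0),P[k].mean(0),t[k].mean(),l[k].mean())
E
```

```text
[496.6 273.4 312.4] [-180.    -0.1   13.9] [-0.1  0.2 -1.2] [ 0.1 -0.   0. ]
top 530 60.087818835435804 200.80035799959805 z fit [ -0.1 346.1] lat [ 0.  -1.8]
pin 36 [684.4 316.4 266.1] [691.7 324.6 294.6] [686.9 319.4 280.6] 195.73513707362724 -1.0889979740545481
scene 530 -153.67527183019055 208.95625062853014 z fit [ -0.1 352.4] lat [-0.   3.2]
pin 75 [689.3 317.8 268.1] [699.7 328.2 295. ] [696.2 324.2 282.2] 205.8979796945484 1.3544035814351523
```

View pics/scene2.png

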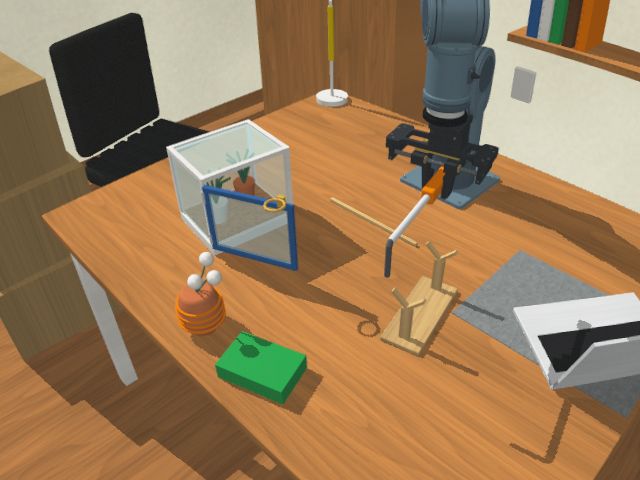

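Pole held level; hook pin measures ~200 ahead of the TCP, tip around z 262. The view shows the pole clear of the forks. Next I'll refine the ring centre with a circle fit from both cameras.

```bash
python3 - <<'E'
from h import *
from scipy.optimize import least_squares
np.set_printoptions(precision=1,suppress=True)
for n,c0 in(('top',(377,186)),('scene',(275,204))):
    f=dict(np.load(n+'.npz')); H=hsv(f)
    y=(H[...,0]>17)&(H[...,0]<32)&(H[...,1]>140)
    v,u=np.nonzero(y); k=np.hypot(u-c0[0],v-c0[1])<18; u,v=u[k],v[k]
    X=ray(f,np.c_[u,v],229)[:,:2]
    g=lambda p:np.hypot(*(X-p[:2]).T)-21
    r=least_squares(g,X.mean(0),loss='soft_l1',f_scale=1.5); d=g(r.x)
    print(n,k.sum(),r.x,np.abs(d).mean(),X.min(0),X.max(0))
E
```

```text
top 182 [647.3 -15.3] 2.763922640898282 [614.5 -37.1] [671.7   8.2]
scene 169 [650.  -16.7] 4.030912603562505 [615.2 -38.5] [673.9   8.7]
```

Emit:
{"name": "apply_moves", "arguments": {
  "targets": [
    [[-1.2,3.2,0],[0,0,0]],
    [[-1.2,3.2,0],[0,0,0]],
    [[-1.2,3.2,0],[0,0,0]],
    [[-1.2,3.2,0],[0,0,0]],
    [[-1.2,3.2,0],[0,0,0]],
    [[-1.2,3.2,0],[0,0,0]],
    [[-1.2,3.2,0],[0,0,0]],
    [[-1.2,3.2,0],[0,0,0]],
    [[-1.2,3.2,0],[0,0,0]],
    [[-1.5,2.9,0],[0,0,0]],
    [[0,0,0],[0,0,0]],
    [[0,0,0],[0,0,0]]
  ]
}}

```text
t: 7.45
tool_pos: [452.7, -64.3, 309.5]
tcp_rot: [-180.0, 0.0, 13.8]
contact_force: [-0.4, 0.7, -2.9]
width: 0.27
```

```bash
python3 - <<'E'
from h import *
np.set_printoptions(precision=1,suppress=True)
s=env.sense(); print(s['tool_pos'],s['tcp_rot'],s['qpos'])
v=np.array([.9707,.2402]); hk=s['tool_pos'][:2]+200.5*v; print('pred hook',hk)
ims=[]
for n,c in(('top',(377,186)),('scene',(275,190))):
    f=grab(n); P=cloud(f); d=P[...,:2]-s['tool_pos'][:2]; t=d@v; l=d@np.array([-v[1],v[0]])
    k=(abs(l)<20)&(t>170)&(t<230)&(P[...,2]>250)&(P[...,2]<300)
    k&=f['color'].max(-1)<110
    print(n,k.sum(),np.median(P[k],0),P[k].min(0),P[k].max(0),np.median(t[k]),np.median(l[k]))
    im=f['color'][c[1]-50:c[1]+50,c[0]-66:c[0]+66]; ims.append(cv2.resize(im,None,fx=3,fy=3,interpolation=cv2.INTER_CUBIC))
save({'color':np.hstack(ims)},'hov')
E
```

```text
[452.7 -64.3 309.5] [-180.     0.    13.8] [ 22.2   8.4 -21.7 110.2   3.5  62.1 -77.2]
pred hook [647.3 -16.2]
top 27 [642.8 -14.4 282.1] [641.4 -19.1 264.3] [645.3 -11.5 298.3] 196.2402155482425 2.6979280441575257
scene 60 [650.9 -12.1 282.2] [643.7 -18.8 262.8] [654.6  -8.5 299.7] 204.56965744437815 2.9989056192053205
```

View pics/hov.png

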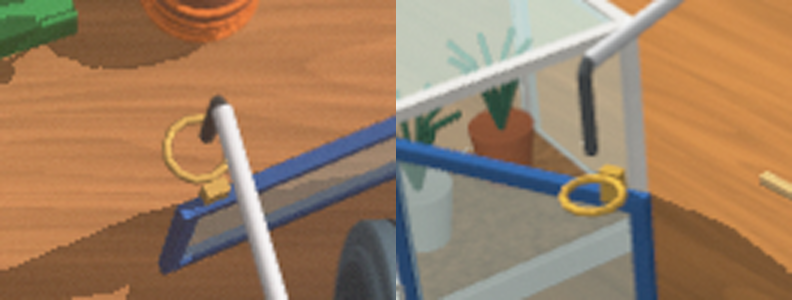

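Left crop (top): hook tip at ~(205,138) over the ring centred at (197,148), offset explained by height parallax; right crop (scene): tip (591,152) above ring (594,194). Lowering.

Emit:
{"name": "apply_moves", "arguments": {
  "targets": [
    [[0.1,0.2,1],[0,0,0]],
    [[0,0,1],[0,0,0]],
    [[0,0,1],[0,0,0]],
    [[0,0,0.5],[0,0,0]],
    [[0,0,0],[0,0,0]]
  ]
}}

```text
t: 8.05
tool_pos: [454.0, -65.6, 273.6]
tcp_rot: [-179.9, 0.1, 13.9]
contact_force: [-0.4, 0.3, -2.0]
width: 0.265
```

Emit:
{"name": "apply_moves", "arguments": {
  "targets": [
    [[0,0,0.5],[0,0,0]],
    [[0,0,0.5],[0,0,0]],
    [[0,0,0.5],[0,0,0]],
    [[0,0,0.4],[0,0,0]],
    [[0,0,0],[0,0,0]],
    [[0,0,0],[0,0,0]]
  ]
}}

```text
t: 8.65
tool_pos: [454.7, -65.8, 255.7]
tcp_rot: [-180.0, 0.0, 13.9]
contact_force: [0.5, 0.7, -1.8]
width: 0.267
```

```bash
python3 - <<'E'
from h import *
s=env.sense(); print(s['tool_pos'],s['tcp_rot'],s['contact_force'])
ims=[]
for n,c in(('top',(377,186)),('scene',(275,190))):
    f=grab(n); im=f['color'][c[1]-50:c[1]+50,c[0]-66:c[0]+66]; ims.append(cv2.resize(im,None,fx=3,fy=3,interpolation=cv2.INTER_CUBIC))
save({'color':np.hstack(ims)},'in')
E
```

```text
[454.72399225 -65.83186753 255.69869388] [-1.79997149e+02  1.70681864e-03  1.38576553e+01] [ 0.49654995  0.7454093  -1.75062097]
```

View pics/in.png

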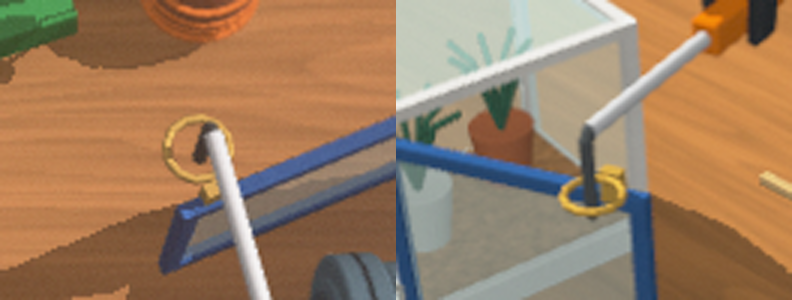

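Tip is inside the ring in both crops (top ring (197,148), pin through it; scene ring (594,194), pin passing below). Now swinging rigidly about the hinge.

Emit:
{"name": "apply_moves", "arguments": {
  "targets": [
    [[-0.59,0.604,0],[0,0,-0.03]],
    [[-0.59,0.604,0],[0,0,-0.03]],
    [[-0.59,0.604,0],[0,0,-0.03]],
    [[-0.59,0.604,0],[0,0,-0.03]],
    [[-0.59,0.604,0],[0,0,-0.03]],
    [[-0.59,0.604,0],[0,0,-0.03]],
    [[-0.59,0.604,0],[0,0,-0.03]],
    [[-0.59,0.604,0],[0,0,-0.03]],
    [[-0.59,0.604,0],[0,0,-0.03]],
    [[-0.59,0.604,0],[0,0,-0.03]]
  ]
}}

```text
t: 9.75
tool_pos: [422.6, -143.6, 256.1]
tcp_rot: [180.0, -0.1, 31.1]
contact_force: [1.3, 1.5, -2.5]
width: 0.269
```

```bash
cat > look.py <<'E'
from h import *
import sys
np.set_printoptions(precision=1,suppress=True)
s=env.sense(); T=s['tool_pos']; yaw=s['tcp_rot'][2]; c,sn=np.cos(np.radians(yaw)),np.sin(np.radians(yaw))
hk=T[:2]+200.5*np.array([c,sn])+2*np.array([-sn,c]); print(T,yaw,'hook',hk,'F',s['contact_force'],s['torque'])
ims=[]
for n in('top','scene'):
    f=grab(n)
    q=cv2.projectPoints(np.array([[hk[0],hk[1],228.]]),np.array(f['rvec'],float),np.array(f['tvec'],float),np.array(f['mtx']),np.array(f['dist_coeffs']))[0].ravel().astype(int)
    H=hsv(f); v,u=np.nonzero((H[...,0]>17)&(H[...,0]<32)&(H[...,1]>140)); k=np.hypot(u-q[0],v-q[1])<25
    X=ray(f,np.c_[u[k],v[k]],229)[:,:2]
    if len(X): print(n,k.sum(),'ring mid',X.mean(0),(X.min(0)+X.max(0))/2)
    im=f['color'][q[1]-50:q[1]+50,q[0]-66:q[0]+66]; ims.append(cv2.resize(im,None,fx=3,fy=3,interpolation=cv2.INTER_CUBIC))
    P=cloud(f); bl=(H[...,0]>100)&(H[...,0]<125)&(H[...,1]>130)&(P[...,2]>205)&(P[...,2]<240)&(P[...,1]<50)&(P[...,0]>300)
    p=P[bl][:,:2]
    if len(p)>5:
        d=np.linalg.svd(p-p.mean(0))[2][0]; print('panel',len(p),p.mean(0),np.degrees(np.arctan2(d[1],d[0])))
if len(sys.argv)>1: save({'color':np.hstack(ims)},sys.argv[1])
E
python3 look.py
```

```text
[ 422.6 -143.6  256.1] 31.130925919857308 hook [593.2 -38.3] F [ 1.3  1.5 -2.5] [ 0.1 -0.2 -0.1]
top 146 ring mid [599.5 -32.7] [599.5 -30.8]
panel 24 [567.3 -38.3] 124.35050801993971
scene 118 ring mid [600.6 -31.8] [598.5 -32.2]
panel 383 [ 643.2 -132. ] 126.25819172835217
```

Emit:
{"name": "apply_moves", "arguments": {
  "targets": [
    [[-0.59,0.604,0],[0,0,-0.03]],
    [[-0.59,0.604,0],[0,0,-0.03]],
    [[-0.59,0.604,0],[0,0,-0.03]],
    [[-0.59,0.604,0],[0,0,-0.03]],
    [[-0.59,0.604,0],[0,0,-0.03]],
    [[-0.59,0.604,0],[0,0,-0.03]],
    [[-0.59,0.604,0],[0,0,-0.03]],
    [[-0.59,0.604,0],[0,0,-0.03]],
    [[-0.59,0.604,0],[0,0,-0.03]],
    [[-0.59,0.604,0],[0,0,-0.03]],
    [[-0.59,0.604,0],[0,0,-0.03]],
    [[-0.59,0.604,0],[0,0,-0.03]]
  ]
}}

```text
t: 11.05
tool_pos: [416.0, -243.5, 255.8]
tcp_rot: [180.0, -0.0, 51.7]
contact_force: [1.1, 0.3, -1.9]
width: 0.269
```

```bash
python3 look.py
```

```text
[ 416.  -243.5  255.8] 51.7287090504712 hook [538.6 -84.9] F [ 1.1  0.3 -1.9] [ 0.2 -0.3 -0. ]
top 151 ring mid [544.3 -76.2] [546.7 -77.7]
panel 84 [ 547.  -113.7] 146.18141519531565
scene 88 ring mid [547.  -76.2] [546.4 -81.5]
panel 387 [ 620.3 -156.8] -33.048504569197156
```

Emit:
{"name": "apply_moves", "arguments": {
  "targets": [
    [[-0.59,0.604,0],[0,0,-0.03]],
    [[-0.59,0.604,0],[0,0,-0.03]],
    [[-0.59,0.604,0],[0,0,-0.03]],
    [[-0.59,0.604,0],[0,0,-0.03]],
    [[-0.59,0.604,0],[0,0,-0.03]],
    [[-0.59,0.604,0],[0,0,-0.03]],
    [[-0.59,0.604,0],[0,0,-0.03]],
    [[-0.59,0.604,0],[0,0,-0.03]],
    [[-0.59,0.604,0],[0,0,-0.03]],
    [[-0.59,0.604,0],[0,0,-0.03]],
    [[-0.59,0.604,0],[0,0,-0.03]]
  ]
}}

```text
t: 12.25
tool_pos: [441.3, -332.0, 255.7]
tcp_rot: [-180.0, -0.0, 70.6]
contact_force: [-0.1, 1.0, -1.6]
width: 0.272
```

```bash
python3 look.py near
```

```text
[ 441.3 -332.   255.7] 70.60449014540585 hook [ 506.  -142.2] F [-0.1  1.  -1.6] [ 0.2 -0.1 -0.1]
top 97 ring mid [ 513.7 -132.6] [ 511.5 -135.8]
panel 104 [ 530.  -167.9] 165.611384860822
scene 95 ring mid [ 513.4 -134.3] [ 511.7 -137. ]
panel 375 [ 606.7 -184.7] -14.45720766236189
```

View pics/near.png

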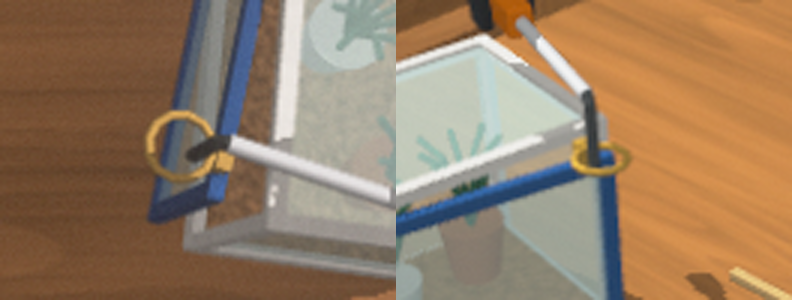

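Hook still in the ring (left crop ring (180,145), right (600,157)); panel about 7° short of shut. Small steps now.

Emit:
{"name": "apply_moves", "arguments": {
  "targets": [
    [[-0.29,0.3,0],[0,0,-0.015]],
    [[-0.29,0.3,0],[0,0,-0.015]],
    [[-0.29,0.3,0],[0,0,-0.015]],
    [[-0.29,0.3,0],[0,0,-0.015]],
    [[-0.29,0.3,0],[0,0,-0.015]],
    [[-0.29,0.3,0],[0,0,-0.015]],
    [[0,0,0],[0,0,0]]
  ]
}}

```text
t: 13.05
tool_pos: [452.9, -355.5, 255.6]
tcp_rot: [180.0, 0.0, 75.7]
contact_force: [0.6, 0.2, -1.7]
width: 0.267
```

Emit:
{"name": "apply_moves", "arguments": {
  "targets": [
    [[-0.29,0.3,0],[0,0,-0.015]],
    [[0,0,0],[0,0,0]]
  ]
}}

```text
t: 13.25
tool_pos: [455.3, -358.4, 255.6]
tcp_rot: [180.0, -0.0, 76.6]
contact_force: [1.0, 1.5, -1.6]
width: 0.265
```

```bash
python3 look.py
```

```text
[ 455.3 -358.4  255.6] 76.63474404777024 hook [ 499.7 -162.9] F [ 1.   1.5 -1.6] [ 0.2 -0.1 -0. ]
top 68 ring mid [ 507.6 -152.5] [ 506.4 -154.8]
scene 87 ring mid [ 507.  -154.9] [ 504.7 -156.4]
panel 360 [ 605.5 -193.6] -9.083403107567735
```

Emit:
{"name": "apply_moves", "arguments": {
  "targets": [
    [[-0.29,0.3,0],[0,0,-0.015]],
    [[-0.29,0.2,0],[0,0,-0.01]],
    [[0,0,0],[0,0,0]]
  ]
}}

```text
t: 13.65
tool_pos: [460.1, -360.2, 254.7]
tcp_rot: [-179.9, -0.4, 78.3]
contact_force: [3.1, 11.4, -4.0]
width: 0.268
```

Emit:
{"name": "apply_moves", "arguments": {
  "targets": [
    [[-0.3,0.1,0],[0,0,0]],
    [[0,0,0],[0,0,0]]
  ]
}}

```text
t: 13.85
tool_pos: [460.8, -360.6, 254.0]
tcp_rot: [-179.8, -0.6, 78.4]
contact_force: [3.5, 16.7, -5.0]
width: 0.269
```

```bash
python3 look.py shut
```

```text
[ 460.8 -360.6  254. ] 78.37511339674812 hook [ 499.2 -163.8] F [ 3.5 16.7 -5. ] [ 3.4 -0.8 -0. ]
top 67 ring mid [ 509.8 -153.2] [ 507.3 -154.8]
scene 87 ring mid [ 506.5 -154.2] [ 504.7 -156.4]
panel 356 [ 605.4 -194. ] -8.87127644841587
```

View pics/shut.png

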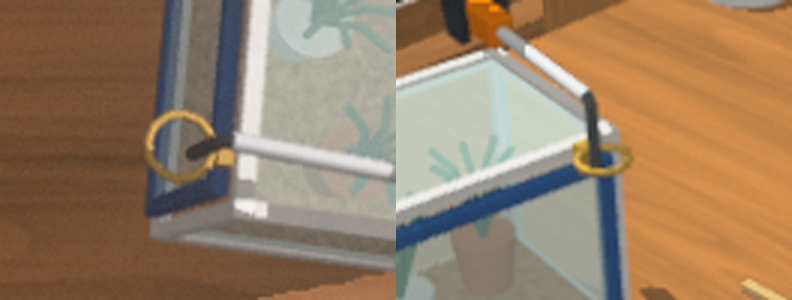

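Panel sits flush against the case (force rise to 17 N at the stop, angle no longer changing). Relax to ring centre and lift.

Emit:
{"name": "apply_moves", "arguments": {
  "targets": [
    [[0.5,0.1,0],[0,0,0]],
    [[0.5,0.15,0],[0,0,0]],
    [[0.3,0.15,0],[0,0,0]],
    [[0,0,0],[0,0,0]]
  ]
}}

```text
t: 14.35
tool_pos: [465.9, -356.9, 256.1]
tcp_rot: [180.0, 0.0, 78.0]
contact_force: [-0.2, -0.4, -2.3]
width: 0.271
```

```bash
python3 look.py; python3 - <<'E'
from h import *
np.set_printoptions(precision=3,suppress=True)
s=env.sense();T=s['tool_pos'];y=np.radians(s['tcp_rot'][2]);v=np.array([np.cos(y),np.sin(y)])
for n in('top','scene'):
    f=dict(np.load(n+'.npz'));P=cloud(f);d=P[...,:2]-T[:2];t=d@v;l=d@np.array([-v[1],v[0]])
    b=(abs(l)<25)&(t>70)&(t<185)&(P[...,2]>255)&(P[...,2]<310)
    A=np.c_[t[b],np.ones(b.sum())]
    print(n,b.sum(),'z',np.linalg.lstsq(A,P[b][:,2],rcond=None)[0],'lat',np.linalg.lstsq(A,l[b],rcond=None)[0])
    k=(abs(l)<25)&(t>170)&(t<230)&(P[...,2]>240)&(P[...,2]<260)&(f['color'].max(-1)<110)
    print('pin',k.sum(),np.median(P[k],0),np.median(t[k]),np.median(l[k]))
E
```

```text
[ 465.9 -356.9  256.1] 78.0230717036353 hook [ 505.5 -160.3] F [-0.2 -0.4 -2.3] [-0. -0. -0.]
top 88 ring mid [ 504.4 -155. ] [ 503.5 -155.1]
scene 80 ring mid [ 505.  -153.6] [ 503.9 -156.4]
panel 359 [ 605.4 -194. ] -8.901468224904503
top 412 z [ -0.003 281.588] lat [ 0.018 -0.736]
pin 20 [ 503.75  -156.859  249.177] 204.40869131894416 4.324395359212231
scene 138 z [ -0.019 283.195] lat [ 0.005 -4.17 ]
pin 29 [ 510.778 -156.395  248.916] 205.68352754165434 -2.3599397906583115
```

Emit:
{"name": "apply_moves", "arguments": {
  "targets": [
    [[0,0,-0.5],[0,0,0]],
    [[0,0,-0.8],[0,0,0]],
    [[0,0,-0.8],[0,0,0]],
    [[0,0,-0.8],[0,0,0]]
  ]
}}

```text
t: 14.85
tool_pos: [465.7, -356.7, 285.8]
tcp_rot: [180.0, 0.0, 78.0]
contact_force: [0.7, -0.4, -2.2]
width: 0.269
```

Emit:
{"name": "apply_moves", "arguments": {
  "targets": [
    [[0,0,-1],[0,0,0]],
    [[0,0,-1],[0,0,0]],
    [[0,0,-1],[0,0,0]],
    [[0,0,-1],[0,0,0]],
    [[0,0,0],[0,0,0]]
  ]
}}

```text
t: 15.35
tool_pos: [466.4, -356.9, 326.6]
tcp_rot: [179.8, 0.1, 78.0]
contact_force: [-0.2, -1.2, -0.9]
width: 0.267
```

```bash
python3 look.py
```

```text
[ 466.4 -356.9  326.6] 78.02568147763073 hook [ 506.  -160.3] F [-0.2 -1.2 -0.9] [-0. -0.  0.]
top 38 ring mid [ 499.5 -135.1] [ 504.5 -145.1]
scene 107 ring mid [ 505.  -156.1] [ 504.7 -156.4]
panel 362 [ 604.2 -193.7] -9.017767586879744
```

Emit:
{"name": "apply_moves", "arguments": {
  "targets": [
    [[0,0,0],[0,0,0.1]],
    [[0,0,0],[0,0,0.12]],
    [[0,0,0],[0,0,0.12]],
    [[0,0,0],[0,0,0.12]],
    [[0,0,0],[0,0,0.12]],
    [[0,0,0],[0,0,0.12]],
    [[0,0,0],[0,0,0.12]],
    [[0,0,0],[0,0,0.12]],
    [[0,0,0],[0,0,0.1]],
    [[0,0,0],[0,0,0.08]],
    [[0,0,0],[0,0,0]]
  ]
}}

```text
t: 16.55
tool_pos: [465.3, -356.2, 324.0]
tcp_rot: [-179.9, 0.1, 13.8]
contact_force: [-0.5, 0.1, -2.2]
width: 0.265
```

Emit:
{"name": "apply_moves", "arguments": {
  "targets": [
    [[1,-3.35,0],[0,0,0]],
    [[1,-3.35,0],[0,0,0]],
    [[1,-3.35,0],[0,0,0]],
    [[1,-3.35,0],[0,0,0]],
    [[1,-3.35,0],[0,0,0]],
    [[1,-3.35,0],[0,0,0]],
    [[1,-3.35,0],[0,0,0]],
    [[1,-3.35,0],[0,0,0]],
    [[1,-3.35,0],[0,0,0]],
    [[1,-3.35,0],[0,0,0]],
    [[1,-3.35,0],[0,0,0]]
  ]
}}

```text
t: 17.65
tool_pos: [483.8, 29.0, 324.5]
tcp_rot: [180.0, 0.0, 14.0]
contact_force: [0.3, -0.4, -1.8]
width: 0.265
```

Emit:
{"name": "apply_moves", "arguments": {
  "targets": [
    [[1,-3.35,0],[0,0,0]],
    [[1,-3.35,0],[0,0,0]],
    [[1,-3.35,0],[0,0,0]],
    [[1,-3.35,0],[0,0,0]],
    [[1,-3.35,0],[0,0,0]],
    [[1,-3.35,0],[0,0,0]],
    [[1,-3.2,0],[0,0,0]],
    [[0,0,0],[0,0,0]],
    [[0,0,0],[0,0,0]],
    [[0,0,0],[0,0,0]]
  ]
}}

```text
t: 18.65
tool_pos: [496.5, 269.2, 324.3]
tcp_rot: [179.9, 0.0, 13.8]
contact_force: [-0.5, -1.1, -2.6]
width: 0.271
```

```bash
cat > pole.py <<'E'
from h import *
np.set_printoptions(precision=3,suppress=True)
s=env.sense();T=s['tool_pos'];y=np.radians(s['tcp_rot'][2]);v=np.array([np.cos(y),np.sin(y)]);print(T,s['tcp_rot'],s['contact_force'])
for n in('top','scene'):
    f=grab(n);P=cloud(f);d=P[...,:2]-T[:2];t=d@v;l=d@np.array([-v[1],v[0]]);z0=T[2]+19
    b=(abs(l)<25)&(t>70)&(t<185)&(abs(P[...,2]-z0)<25)
    A=np.c_[t[b],np.ones(b.sum())]
    print(n,b.sum(),'z',np.linalg.lstsq(A,P[b][:,2],rcond=None)[0],'lat',np.linalg.lstsq(A,l[b],rcond=None)[0])
    k=(abs(l)<25)&(t>170)&(t<230)&(P[...,2]>z0-80)&(P[...,2]<z0-30)&(f['color'].max(-1)<110)
    print('pin',k.sum(),np.median(P[k],0),P[k][:,2].min(),np.median(t[k]),np.median(l[k]))
save(f,'back')
E
python3 pole.py
```

```text
[496.523 269.181 324.34 ] [179.935   0.041  13.826] [-0.489 -1.07  -2.558]
top 459 z [ -0.    349.402] lat [ 0.011 -2.222]
pin 38 [686.363 313.629 297.185] 280.4988334951207 195.35717225805146 -2.1502164613566865
scene 331 z [ -0.001 349.352] lat [-0.003  1.856]
pin 92 [695.668 319.372 298.214] 276.91506061542265 204.97040894977198 1.2119182648006934
```

Emit:
{"name": "apply_moves", "arguments": {
  "targets": [
    [[0.1,-0.4,2],[0,0,0]],
    [[0,0,2.5],[0,0,0]],
    [[0,0,2.5],[0,0,0]],
    [[0,0,2.5],[0,0,0]],
    [[0,0,2.5],[0,0,0]],
    [[0,0,2.5],[0,0,0]],
    [[0,0,2],[0,0,0]],
    [[0,0,1.5],[0,0,0]],
    [[0,0,0],[0,0,0]]
  ]
}}

```text
t: 19.65
tool_pos: [495.5, 273.3, 143.0]
tcp_rot: [179.9, 0.2, 13.8]
contact_force: [0.3, -0.0, -1.0]
width: 0.27
```

Emit:
{"name": "apply_moves", "arguments": {
  "targets": [
    [[0,0,1],[0,0,0]],
    [[0,0,1],[0,0,0]],
    [[0,0,1],[0,0,0]],
    [[0,0,1],[0,0,0]],
    [[0,0,0.7],[0,0,0]],
    [[0,0,0],[0,0,0]],
    [[0,0,0],[0,0,0]]
  ]
}}

```text
t: 20.35
tool_pos: [496.3, 274.9, 97.7]
tcp_rot: [-180.0, 0.0, 13.9]
contact_force: [-0.4, -0.9, -1.9]
width: 0.27
```

Emit:
{"name": "apply_moves", "arguments": {
  "targets": [
    [[0,0.1,0.3],[0,0,0]],
    [[0,0,0.3],[0,0,0]],
    [[0,0,0.1],[0,0,0]],
    [[0,0,0],[0,0,0]]
  ]
}}

```text
t: 20.75
tool_pos: [496.5, 273.7, 90.6]
tcp_rot: [180.0, 0.0, 13.9]
contact_force: [-0.2, -0.3, -1.4]
width: 0.269
```

```bash
python3 pole.py
```

```text
[496.476 273.73   90.571] [179.996   0.012  13.854] [-0.208 -0.25  -1.377]
top 334 z [  0.032 110.926] lat [  0.068 -10.064]
pin 16 [687.496 318.968  60.509] 46.47526541949387 196.29398814326856 -2.0432836066777686
scene 460 z [  0.052 107.352] lat [ 0.016 -1.25 ]
pin 52 [695.605 323.748  62.627] 47.438878170502534 205.26525316910102 1.0642868447153258
```

View pics/back.png

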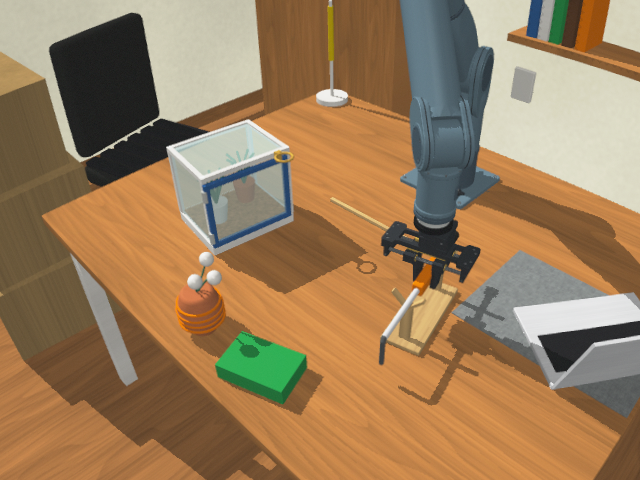

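The pole is back in both forks (bar at (405,310), hook tip (381,360) as at the start), and the panel is shut. Releasing.

Emit:
{"name": "apply_moves", "arguments": {
  "targets": [
    [[0,0,0],[0,0,0]],
    [[0,0,0],[0,0,0]],
    [[0,0,0],[0,0,0]],
    [[0,0,0],[0,0,0]],
    [[0,0,0],[0,0,0]],
    [[0,0,0],[0,0,0]],
    [[0,0,0],[0,0,0]],
    [[0,0,0],[0,0,0]],
    [[0,0,0],[0,0,0]],
    [[0,0,0],[0,0,0]]
  ],
  "jaw": 0
}}

```text
t: 21.85
tool_pos: [496.6, 273.8, 90.7]
tcp_rot: [180.0, 0.0, 13.9]
contact_force: [-0.3, 0.3, -0.6]
width: 0.998
```

Emit:
{"name": "apply_moves", "arguments": {
  "targets": [
    [[0,0,-1],[0,0,0]],
    [[0,0,-2],[0,0,0]],
    [[0,0,-2],[0,0,0]],
    [[0,0,-3],[0,0,0]],
    [[0,0,-3],[0,0,0]],
    [[0,0,-4],[0,0,0]],
    [[0,0,0],[0,0,0]],
    [[0,0,0],[0,0,0]],
    [[0,0,0],[0,0,0]]
  ]
}}

```text
t: 22.75
tool_pos: [496.0, 273.3, 239.9]
tcp_rot: [180.0, 0.1, 13.9]
contact_force: [-0.7, 0.1, -0.7]
width: 0.998
```

```bash
python3 - <<'E'
from h import *
np.set_printoptions(precision=1,suppress=True)
s=env.sense(); print(s['t'],s['tool_pos'],s['contact_force'],s['width'])
f=grab('wrist'); P=cloud(f);H=hsv(f)
o=(H[...,0]<18)&(H[...,1]>180)&(H[...,2]>120)&(P[...,2]>118)&(P[...,2]<140)
q=P[o]; print('handle',o.sum(),q.min(0),q.max(0),q.mean(0))
v=np.linalg.svd(q[:,:2]-q[:,:2].mean(0))[2][0]; v*=np.sign(v[0]); print(np.degrees(np.arctan2(v[1],v[0])))
f=grab('scene'); save(f,'end'); P=cloud(f);H=hsv(f)
bl=(H[...,0]>100)&(H[...,0]<125)&(H[...,1]>130)&(P[...,2]>205)&(P[...,2]<240)&(P[...,1]<50)&(P[...,0]>300)
p=P[bl][:,:2]; d=np.linalg.svd(p-p.mean(0))[2][0]; print('panel',np.degrees(np.arctan2(d[1],d[0])))
k=(np.hypot(P[...,0]-692,P[...,1]-321)<20)&(P[...,2]>35)&(P[...,2]<90); print('pin',P[k].mean(0),P[k][:,2].min())
f0=dict(np.load('scene.npz'))
E
```

```text
22.75 [496.  273.3 239.9] [-0.7  0.1 -0.7] 0.9981500254344706
handle 3912 [447.6 251.5 120.1] [546.8 294.9 127.7] [499.8 273.8 125. ]
14.173825888200835
panel -8.794652402274911
pin [694.8 325.3  65.9] 42.49002240231844
```

View pics/end.png

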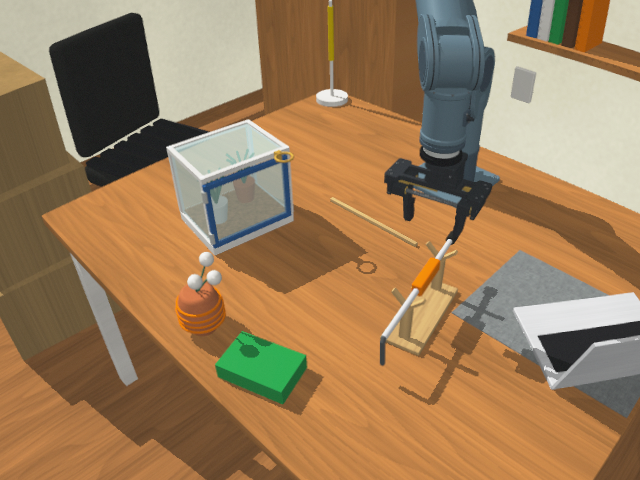

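The final view shows the pole at rest in both forks (handle (427,276), hook tip (382,360)). The panel is shut, with its ring at (284,156), and the gripper is clear.

```bash
python3 -c "
from workcell import env
env.finish_job()"
```

```text
the job is handed in; nothing more can be done
```

I took the pole by its handle, lowered its hook into the ring eye and pulled the panel round to its stop. I then unhooked the pole and laid it back in its two forks. The job was handed in at about 23 s; no verdict was reported.

- **Panel:** its angle stopped changing and the pull rose to about 17 N at the stop. It stayed put (−8.8° to −9.0°) through unhooking and up to hand-in. My rough estimate of the shut direction from the case edge was −7.5°. I put the 1 to 1.5° difference down to measuring error; either way it is inside the 0.1 rad (5.7°) limit.
- **Pole:** the handle lies within about 1 mm and 0.3° of where it started. The hook points down; its tip read z ≈ 42 mm against a nominal 40 mm. I did not measure the tip's distance from its start directly.
- **Robot:** the gripper is open and about 150 mm above the pole, touching nothing, with no external force beyond noise.

No check failed. The two cameras differed by up to about 10 mm on the thin hook pin, because each sees a different side of it, so I used the average.

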